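# Put the stray bicycle parts back into the stock tray

### The job

Put the four stray spare parts lying on the bench - headset spacer, bottom-bracket cup, freehub body and brake caliper - back into the stock tray, each in the bin that already holds one of its own kind, set down (not dropped) flat on the bin's floor, the same way up as it now lies. The seat-post clamp and the lockring remover look similar but have no bin here: leave them where they are.

Things in the scene. Friction and masses are not known exactly. Their poses are not given: they have to be found in the camera images.
- spacer: Headset spacer: plain bare-aluminium ring, 36 mm outside, 29 mm bore, 20 mm high, lying flat, 30 g. Origin: centre of its underside, z up. Stray: to be put away.
- bb_cup: External bottom-bracket cup, black: notched round flange 44 mm across and 11 mm high, lying on the bench, with a narrower threaded neck 35 mm across above it; 24 mm high in all, 24 mm bore, 60 g. Origin: centre of its underside, z up. Stray: to be put away.
- freehub: Freehub driver (freehub body), an upright splined steel cylinder 34 mm across with nine ribs and a small bore, on a dark 38 mm foot 5 mm high; 38 mm high in all, 140 g. Origin: centre of its underside, z up. Stray: to be put away.
- caliper: Disc-brake caliper, black: block 60 (its x) by 30 (its y) by 35 mm high, with a slot along its top, a flat boss on each long side (36 mm over the bosses; 22 mm across, centred 18 mm up) and a brass fitting near one end. Stands on its flat mounting face, 150 g; its x within 30 degrees of the world's. Origin: centre of its underside, z up. Stray: to be put away.
- seat_clamp: Seat-post clamp, the spacer's look-alike: bare-aluminium split ring 40 mm outside, 33 mm bore, 18 mm high, with two ears and a cross bolt on its +x side reaching 32 mm from the centre. Origin: centre of its underside, z up. No bin in the tray is for it: it stays where it lies.
- remover: Cassette lockring remover, the freehub's look-alike: a steel tool with a six-sided foot 26 mm across flats and 22 mm high, a 30 mm collar, a splined ring 22 mm across above it and a thin pin on top, 47 mm high in all. Origin: centre of its underside, z up. No bin in the tray is for it: it stays where it stands.
- spacer_bin: Blue bin, fixed in the grey tray, with one headset spacer fixed at its back (35 mm to +x of the bin's centre, top at z = 23 mm). Origin: centre of its underside, 3 mm above the bench. Outside 120 (x) by 110 (y) mm, floor 3 mm, walls 2.5 mm thick, 35 mm high, the front (-x) wall 20 mm. Free floor: x = -57 to 16 mm. The four bins, two by two, change places.
- bb_cup_bin: Blue bin, fixed in the grey tray, with one bottom-bracket cup fixed at its back (35 mm to +x of the bin's centre, top at z = 27 mm). Origin: centre of its underside, 3 mm above the bench. Outside 120 (x) by 110 (y) mm, floor 3 mm, walls 2.5 mm thick, 35 mm high, the front (-x) wall 20 mm. Free floor: x = -57 to 12 mm. The four bins, two by two, change places.
- freehub_bin: Blue bin, fixed in the grey tray, with one freehub body fixed at its back (35 mm to +x of the bin's centre, top at z = 41 mm). Origin: centre of its underside, 3 mm above the bench. Outside 120 (x) by 110 (y) mm, floor 3 mm, walls 2.5 mm thick, 35 mm high, the front (-x) wall 20 mm. Free floor: x = -57 to 15 mm. The four bins, two by two, change places.
- caliper_bin: Blue bin, fixed in the grey tray, with one brake caliper laid crosswise fixed at its back (35 mm to +x of the bin's centre, top at z = 38 mm). Origin: centre of its underside, 3 mm above the bench. Outside 120 (x) by 110 (y) mm, floor 3 mm, walls 2.5 mm thick, 35 mm high, the front (-x) wall 20 mm. Free floor: x = -57 to 16 mm. The four bins, two by two, change places.
Mind the look-alikes: they are no part of the job. Leave any green look-alike of the caliper alone.

How it is judged:
At the end, for the whole second after the job is handed in: Each of the four parts is in the bin of its own kind (origin within 56 mm along and 52 mm across of the bin's centre), underside within 5 mm of the bin's floor, upright within 0.15 rad, at rest; clamp and remover are within 20 mm of where they began, upright, at rest (x of spacer in the frame of spacer_bin between -0.056 and 0.056 m and y of spacer in the frame of spacer_bin between -0.052 and 0.052 m and z of spacer in the frame of spacer_bin below 0.008 m and angle between each of spacer, bb_cup, freehub, caliper, seat_clamp, remover's own z axis and vertical below 0.15 rad and linear speed of each of spacer, bb_cup, freehub, caliper, seat_clamp, remover below 0.02 m/s and x of bb_cup in the frame of bb_cup_bin between -0.056 and 0.056 m and y of bb_cup in the frame of bb_cup_bin between -0.052 and 0.052 m and z of bb_cup in the frame of bb_cup_bin below 0.008 m and x of freehub in the frame of freehub_bin between -0.056 and 0.056 m and y of freehub in the frame of freehub_bin between -0.052 and 0.052 m and z of freehub in the frame of freehub_bin below 0.008 m and x of caliper in the frame of caliper_bin between -0.056 and 0.056 m and y of caliper in the frame of caliper_bin between -0.052 and 0.052 m and z of caliper in the frame of caliper_bin below 0.008 m and distance of each of seat_clamp, remover from where it was at the start of the episode below 0.02 m); the robot touches nothing.
It fails at once if a part is dropped or knocked flying: it moves faster than 0.8 m/s while the fingers do not touch it (a fall of more than about 30 mm) ((linear speed of spacer above 0.8 m/s and contact force between spacer and the fingers below 0.01 N) or (linear speed of bb_cup above 0.8 m/s and contact force between bb_cup and the fingers below 0.01 N) or (linear speed of freehub above 0.8 m/s and contact force between freehub and the fingers below 0.01 N) or (linear speed of caliper above 0.8 m/s and contact force between caliper and the fingers below 0.01 N)).
It fails at once if the seat-post clamp or the lockring remover is moved more than 20 mm (distance of any of seat_clamp, remover from where it was at the start of the episode above 0.02 m).
It also fails if it takes over 120 s, if anything falls off the work surface, if the arm or the gripper's body presses on something with over 40 N, if the wrist force passes 120 N, or if a joint passes its speed limit or range.

### The arm

A 6-joint arm with a two-finger parallel gripper is mounted at the origin on the work surface. World frame = base frame: x ahead of the robot, y to its left, z up, the work surface at z = 0. Lengths are in m, angles in rad, forces in N, time in s.
With the tool pointing down it reaches from about 0.375 to 0.9 m from the base axis. Payload 3.1 kg.
Tool frame: the origin (TCP) lies on the centre line of the jaws, within the pads' length; the fingertips stand 25 mm ahead of it and the grasp point (between the pads) lies 6 mm ahead of it (robot.nose_length is the y of the fingertips in the tool frame, in m); y points along the fingers, z is the direction in which the jaws open and shut, and the axes are right-handed (so a half turn about y gives the same grasp; the last joint's range is limited). The gripper opens to 87 mm and grips with 3 to 60 N. Pads are 19 mm wide; open, the fingers measure 117 mm over their backs; the gripper's body (75 mm by 190 mm) begins 51 mm behind the grasp point.
Start: joints at [1.123, 0.527, 1.433, -0, 1.181, -0.178], TCP at [0.166, 0.603, 0.248] pointing down, gripper open.
Joint ranges: [-3.08, 3.08], [-0.75, 2.2], [0.22, 2.44], [-1.43, 4.57], [0, 2.65], [-2.85, 2.85]. Speed limits (rad/s): [2.79, 2.79, 3.14, 3.14, 3.14, 3.14].

### API

Orientations are given as a unit quaternion [x, y, z, w].
In Python, from rig import robot, eyes, ticket gives the robot as it stands.
- The arm moves only by the tool play_rows, never from a script. Its argument "series" is a list of rows, each a list of 7 numbers: the opening, from 0 (shut) to 1 (fully open), then the shift along the tool's x, y, z scaled (see below), then the turn, a rotation vector about the tool's x, y, z scaled (see below). In form: [[claw, dx, dy, dz, ax, ay, az], ...]. A call has 1 to 12 rows; each row shifts and turns the commanded pose from where the row before left it, along the tool's axes as they then stand; what a row does not reach is not made up. The controller multiplies each number of a shift by 100 mm and each number of a turn by 180 degrees. A row lasts 1/12 s, in which the tool goes at most 41.7 mm and 7.16 degrees, less where a joint would pass 70% of its speed; a pose out of reach is approached as far as the arm can. A call with a number of a shift or a turn outside -1 to 1 is refused whole. A call with a gripper value outside its range is refused whole. The fingers move at their own pace and stop on an object; "grip_force" is the grip in N (left out, the last holds). Time passes only in rows, so rows that do not move let the fingers close. It gives the time, the measured TCP pose, the force and the opening at its end, in the units of the state.
- robot.get_obs(): the state, without advancing time (a new reading comes with each control period).
- eyes.camera(name): name is "scene" or "top" or "wrist"; returns the picture (384x512x3 uint8, red, green, blue); there is no depth.
- eyes.camera_params(name): a dict with "K" (3x3 intrinsics, pixels), "D" ([k1, k2, p1, p2, k3] as OpenCV has them; the pictures are not rectified), "rvec" (rotation vector, rad) and "tvec" (3), from world to camera coordinates, as OpenCV has them. Camera axes: x right, y down, z forward; pixel columns grow to the right and rows downward; lengths in m; the calibration is good to about 2 mm. A picture is of the moment at which its call begins: read the wrist's pose just before it. camera_params takes no time and is no camera call; for the wrist camera it gives the pose at the moment of the call.
- ticket.hand_in(): hands the job in, once; it reports no verdict.
The state is a dict: "time": time; "q": joint angles; "joint_velocities": joint speeds; "joint_torque": joint torques, N m; "position": TCP position; "tool_rot": TCP orientation; "ft_force": force on the tool from outside, world axes, zero at the start; "moment": the same for the moment, N m; "grip_width": finger opening in m.
Only numpy, scipy, OpenCV 4.12 (cv2) and the standard library are available. Lean on these libraries where they do the work, as an engineer would, in place of code of your own. Each camera call takes 0.05 s, during which the arm holds its last target.

## Working session

There is one attempt and no reset: what is moved stays moved. The work goes in short steps, Python scripts to look and compute and a tool call to move; the robot and the scene stay as the last step left them, time stands still between calls to the robot, and variables do not carry over. Pictures are saved under pics/ and viewed, and the job is handed in when it is done.

Besides the shell and the picture viewer there is one more tool, called as a command line: name --pt "numbers of a row" for each row, then --argument value for the rest. play_rows: Moves the arm, as the interface text tells. Its arguments: {"type":"object","properties":{"series":{"type":"array","items":{"type":"array","items":{"type":"number"}}},"grip_force":{"type":"number"}},"required":["series"]}

```bash
ls; mkdir -p pics
python3 - <<'E'
from rig import robot, eyes, ticket
import cv2
o=robot.get_obs()
print({k:o[k] for k in ('time','position','tool_rot','grip_width','ft_force')})
for n in ("scene","top","wrist"):
    im=eyes.camera(n); cv2.imwrite(f"pics/{n}0.png",im[:,:,::-1])
    p=eyes.camera_params(n); print(n,p)
E
```

```text
pics
{'time': 0.0, 'position': array([0.1656501 , 0.60194194, 0.24656269]), 'tool_rot': array([ 0.70147263, -0.09499566,  0.0944993 , -0.69998704]), 'grip_width': 0.0867648445805346, 'ft_force': array([ 0.66739948, -0.26509207, -0.23147844])}
scene {'K': array([[348.39211949,   0.        , 253.99905622],
       [  0.        , 348.39211949, 193.38375896],
       [  0.        ,   0.        ,   1.        ]]), 'D': array([-0.01485542,  0.        ,  0.        ,  0.        ,  0.        ]), 'rvec': array([ 2.12119228,  0.60225554, -0.30817392]), 'tvec': array([-0.51277629, -0.17016466,  1.05184594])}
top {'K': array([[488.07983844,   0.        , 250.98804224],
       [  0.        , 488.07983844, 193.5475671 ],
       [  0.        ,   0.        ,   1.        ]]), 'D': array([-0.18544419,  0.        ,  0.        ,  0.        ,  0.        ]), 'rvec': array([ 2.11737356, -2.16739819,  0.1071416 ]), 'tvec': array([0.01162752, 0.59806655, 1.06662914])}
wrist {'K': array([[303.44485425,   0.        , 257.14556875],
       [  0.        , 303.44485425, 191.596388  ],
       [  0.        ,   0.        ,   1.        ]]), 'D': array([-0.06179547,  0.        ,  0.        ,  0.        ,  0.        ]), 'rvec': array([-2.29773964, -1.75184195, -0.2631624 ]), 'tvec': array([-0.62376767, -0.03749141,  0.39305397])}
```

View pics/top0.png

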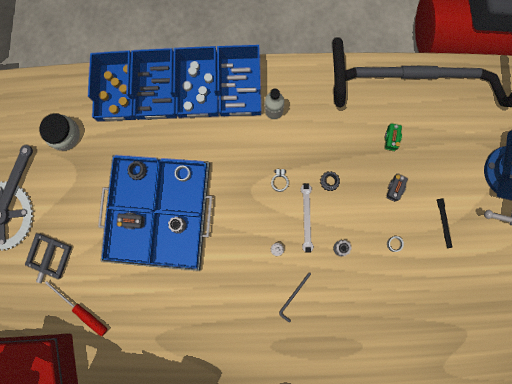

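View pics/scene0.png

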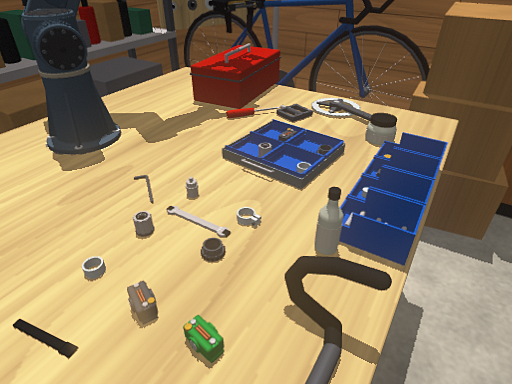

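View pics/wrist0.png

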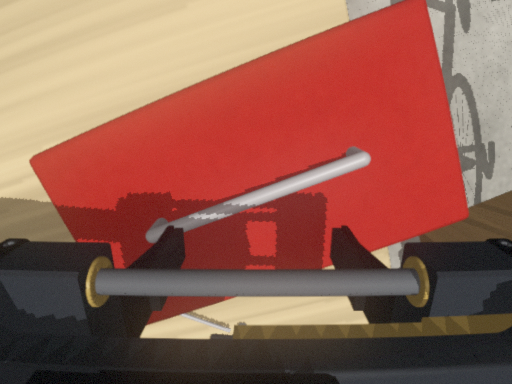

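Top view: up is +x, left is +y. Candidates:
- **Ring:** plain at (395,243), eared clamp at (280,180). Spacer is (395,243).
- **Cup:** only the black notched one at (330,181).
- **Splined cylinder:** (343,247), thin-pinned tool at (278,248). Freehub is (343,247).
- **Caliper:** dark at (397,187), green at (393,137). Caliper is the dark one.

I'll check these in a close crop.

```bash
cat > h.py <<'E'
import numpy as np, cv2
from rig import robot, eyes, ticket
def cam(n): 
    p=eyes.camera_params(n); R=cv2.Rodrigues(np.array(p['rvec']))[0]; return p['K'],p['D'],R,np.array(p['tvec'])
def ray(n,uv,P=None):
    K,D,R,t=P or cam(n)
    u=cv2.undistortPoints(np.array(uv,float).reshape(-1,1,2),K,D).reshape(-1,2)
    d=np.c_[u,np.ones(len(u))]@R; return -R.T@t,d
def toplane(n,uv,z,P=None):
    c,d=ray(n,uv,P); return c+d*((z-c[2])/d[:,2])[:,None]
def proj(n,X,P=None):
    K,D,R,t=P or cam(n)
    return cv2.projectPoints(np.array(X,float).reshape(-1,1,3),cv2.Rodrigues(R)[0],t,K,D)[0].reshape(-1,2)
E
python3 - <<'E'
import cv2
im=cv2.imread('pics/top0.png')
a=cv2.resize(im[110:270,255:425],None,fx=4.5,fy=3.6*1.0,interpolation=cv2.INTER_CUBIC)
a=cv2.resize(im[115:265,262:412],(600,600),interpolation=cv2.INTER_CUBIC);cv2.imwrite('pics/c1.png',a)
a=cv2.resize(im[145:275,92:222],(600,600),interpolation=cv2.INTER_CUBIC);cv2.imwrite('pics/c2.png',a)
E
```

```text
(no output)
```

View pics/c1.png

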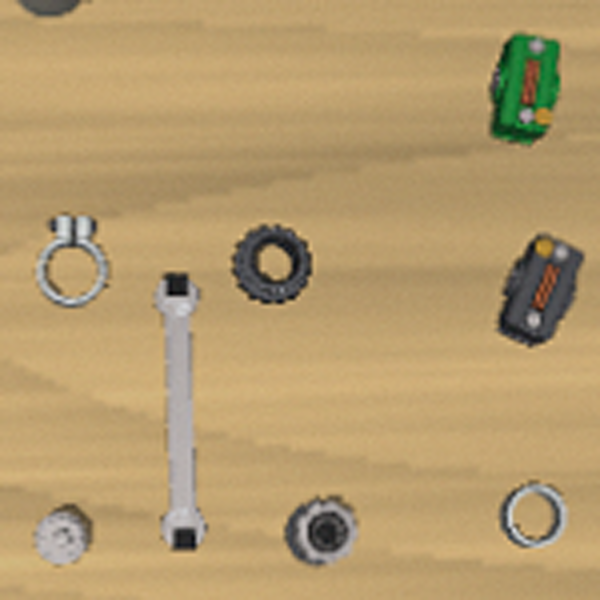

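View pics/c2.png

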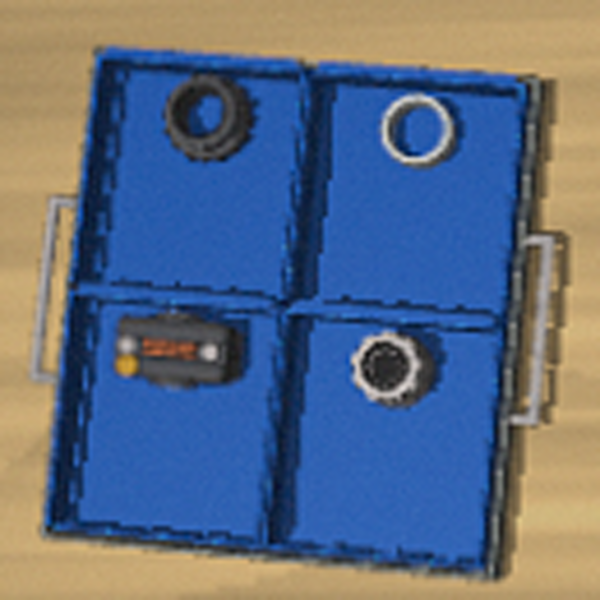

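The crops confirm all four choices. Tray: cup bin top-left, spacer bin top-right, caliper bin bottom-left, freehub bin bottom-right.

Run:
```python
from h import *
np.set_printoptions(precision=4,suppress=True)
im=cv2.imread('pics/top0.png')
def c1(x,y): return (262-.5+ (x+.5)/4+0.0,115-.5+(y+.5)/4)
def c2(x,y): s=600/130;return (92-.5+(x+.5)/s,145-.5+(y+.5)/s)
for n,p,z in [('spacer',(533,515),.02),('cup flange',(271,264),.008),('freehub top',(327,531),.038),('cal top c',(545,287),.035),('calA',(560,251),.035),('calB',(533,321),.035),('clamp',(72,270),.018),('remover',(63,538),.022),('green',(530,80),.035),('wrenchtop',(178,285),.005)]:
    print(n,toplane('top',[c1(*p)],z)[0,:2])
for n,p,z in [('sp',(419,129),.023),('cup',(206,113),.027),('fh',(385,366),.041),('cal',(170,345),.038),('TL',(100,50),.038),('TR',(527,85),.038),('BR',(497,575),.023),('BL',(48,533),.023),('midT',(307,68),.038),('midL',(75,290),.038),('midR',(500,320),.038),('mid',(290,303),.038)]:
    print(n,toplane('top',[c2(*p)],z)[0,:2])
from scipy.spatial.transform import Rotation as Ro
print(Ro.from_quat(robot.get_obs()['tool_rot']).as_matrix())
K,D,R,t=cam('wrist');o=robot.get_obs();M=Ro.from_quat(o['tool_rot']).as_matrix()
print('cam in tool',M.T@(-R.T@t-o['position']), (M.T@R.T))
```

```text
spacer [ 0.477  -0.3296]
cup flange [ 0.6279 -0.1852]
freehub top [ 0.4714 -0.2067]
cal top c [ 0.6067 -0.3397]
calA [ 0.6274 -0.3499]
calB [ 0.5872 -0.3314]
clamp [ 0.6257 -0.0685]
remover [ 0.4717 -0.059 ]
green [ 0.7287 -0.339 ]
wrenchtop [ 0.6173 -0.1306]
sp [0.6534 0.1566]
cup [0.6642 0.2657]
fh [0.5329 0.1709]
cal [0.5456 0.2801]
TL [0.6964 0.3188]
TR [0.6714 0.0999]
BR [0.4299 0.1193]
BL [0.4529 0.348 ]
midT [0.6835 0.211 ]
midL [0.5742 0.3296]
midR [0.5546 0.1143]
mid [0.5653 0.2191]
[[ 0.9641 -0.0007  0.2656]
 [-0.2656 -0.0015  0.9641]
 [-0.0003 -1.     -0.0016]]
cam in tool [-0.0809 -0.1384 -0.0002] [[-0.0005  0.955   0.2967]
 [ 0.0005 -0.2967  0.955 ]
 [ 1.      0.0006 -0.0003]]
```

play_rows --pt "1 0 0 0 0 -0.025 0" --pt "1 0 0 0 0 -0.025 0" --pt "1 0.35 0 -0.2 0 0 0" --pt "1 0.35 0 -0.2 0 0 0" --pt "1 0.35 0 -0.2 0 0 0" --pt "1 0.35 0 -0.2 0 0 0" --pt "1 0.35 0 -0.2 0 0 0" --pt "1 0.35 0 -0.2 0 0 0" --pt "1 0.35 0 -0.2 0 0 0" --pt "1 0.35 0 -0.2 0 0 0" --pt "1 0.35 0 -0.2 0 0 0" --pt "1 0.35 0 -0.2 0 0 0" --grip_force 20

```text
time: 1.15
position: [0.4926, 0.3632, 0.2473]
tool_rot: [0.706, -0.04, 0.039, -0.706]
ft_force: [-0.2, 0.2, -0.4]
grip_width: 0.0872
```

play_rows --pt "1 0.04 0 -0.4 0 0 0" --pt "1 0.04 0 -0.4 0 0 0" --pt "1 0.04 0 -0.4 0 0 0" --pt "1 0.04 0 -0.4 0 0 0" --pt "1 0.04 0 -0.4 0 0 0" --pt "1 0.04 0 -0.4 0 0 0" --pt "1 0.04 0 -0.4 0 0 0" --pt "1 0.04 0 -0.4 0 0 0" --pt "1 0.04 0 -0.4 0 0 0" --pt "1 0.04 0 -0.4 0 0 0" --pt "1 0.04 0 -0.4 0 0 0" --pt "1 0.04 0 -0.4 0 0 0"

```text
time: 2.15
position: [0.4851, -0.1195, 0.2475]
tool_rot: [-0.706, 0.04, -0.039, 0.706]
ft_force: [0.5, 0.7, 0.2]
grip_width: 0.0871
```

```bash
cat >> h.py <<'E'
from scipy.spatial.transform import Rotation as Ro
T={'spacer':(.477,-.3296),'cup':(.6279,-.1852),'freehub':(.4714,-.2067),'caliper':(.6067,-.3397),
 'spacerT':(.5987,.1627),'cupT':(.6095,.2718),'freehubT':(.4782,.177),'caliperT':(.4909,.2862)}
def go(name,z=None):
    o=robot.get_obs(); M=Ro.from_quat(o['tool_rot']).as_matrix(); p=o['position']
    xy=T[name] if isinstance(name,str) else name
    d=np.array([*xy,p[2] if z is None else z])-p
    print('t',round(o['time'],2),'pos',p.round(4),'yaw',round(np.arctan2(M[1,0],M[0,0]),4),'tilt',M[2].round(3),'grip',round(o['grip_width'],4),'F',np.round(o['ft_force'],1))
    print('  delta units to',name,(M.T@d/0.1).round(3))
E
python3 -c "
from h import *
go('spacer')"
```

```text
t 2.15 pos [ 0.4851 -0.1195  0.2475] yaw -0.1119 tilt [-0. -1.  0.] grip 0.0871 F [0.5 0.7 0.2]
  delta units to spacer [ 0.154 -0.    -2.097]
```

play_rows --pt "0.75 0.025 0 -0.35 0 0 0" --pt "0.75 0.025 0 -0.35 0 0 0" --pt "0.75 0.025 0 -0.35 0 0 0" --pt "0.75 0.025 0 -0.35 0 0 0" --pt "0.75 0.025 0 -0.35 0 0 0" --pt "0.75 0.03 0 -0.35 0 0 0" --pt "0.75 0 0.25 0 0 0 0" --pt "0.75 0 0.25 0 0 0 0" --pt "0.75 0 0.25 0 0 0 0" --pt "0.75 0 0.25 0 0 0 0" --pt "0.75 0 0 0 0 0 0"

```text
time: 3.07
position: [0.4749, -0.3256, 0.1428]
tool_rot: [-0.703, 0.042, -0.037, 0.709]
ft_force: [-0.7, 0.8, 0.1]
grip_width: 0.0648
```

```bash
python3 -c "
from h import *
go('spacer',.028)
P=cam('wrist');im=eyes.camera('wrist');cv2.imwrite('pics/w1.png',im[:,:,::-1])
a=np.linspace(0,6.28,40)
print(proj('wrist',[[.477,-.3296,.02]],P), proj('wrist',[[.6067,-.3397,.035]],P))"
```

```text
t 3.07 pos [ 0.4749 -0.3256  0.1428] yaw -0.1123 tilt [-0.008 -1.     0.007] grip 0.0648 F [-0.7  0.8  0.1]
  delta units to spacer [ 0.035  1.147 -0.045]
[[252.56288483 195.23343337]] [[257.54382884 324.62850649]]
```

View pics/w1.png

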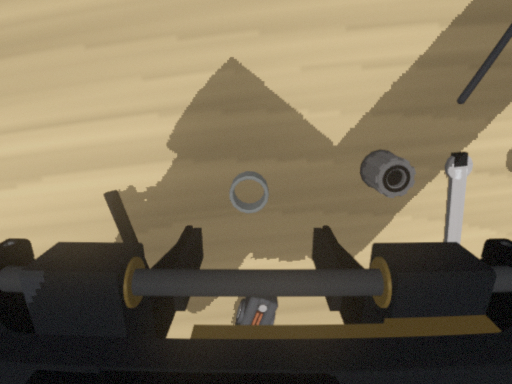

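Wrist view: spacer ring centred near (249,192), between the fingers; freehub (390,178), caliper (258,310). I'll cross-check the position by ray.

```bash
python3 -c "
from h import *
go('spacer',.028)
P=cam('wrist')
print(toplane('wrist',[(249,190)],.02,P),toplane('wrist',[(397,179)],.038,P))"
```

```text
t 3.12 pos [ 0.476  -0.3265  0.145 ] yaw -0.112 tilt [-0.005 -1.     0.004] grip 0.0652 F [ 0.3  0.6 -0.3]
  delta units to spacer [ 0.02   1.17  -0.035]
[[ 0.47386525 -0.33357482  0.02      ]] [[ 0.47299742 -0.20655346  0.038     ]]
```

play_rows --pt "0.75 0 0.2 -0.05 0 0 0" --pt "0.75 0 0.25 0 0 0 0" --pt "0.75 0 0.25 0 0 0 0" --pt "0.75 0 0.2 0 0 0 0" --pt "0.75 0 0.1 0 0 0 0" --pt "0.75 0 0.1 0 0 0 0" --pt "0.75 0 0.05 0 0 0 0" --pt "0.75 0 0 0 0 0 0" --pt "0.75 0 0 0 0 0 0" --pt "0.75 0 0 0 0 0 0"

```text
time: 3.95
position: [0.4777, -0.3336, 0.0337]
tool_rot: [0.707, -0.039, 0.04, -0.705]
ft_force: [-0.3, -0.0, 0.3]
grip_width: 0.0654
```

play_rows --pt "0.2 0 0 0 0 0 0" --pt "0.2 0 0 0 0 0 0" --pt "0.2 0 0 0 0 0 0" --pt "0.2 0 0 0 0 0 0" --pt "0.2 0 0 0 0 0 0" --pt "0.2 0 0 0 0 0 0" --grip_force 15

```text
time: 4.45
position: [0.4771, -0.333, 0.0326]
tool_rot: [0.706, -0.039, 0.039, -0.706]
ft_force: [-0.2, 0.2, 1.1]
grip_width: 0.0343
```

```bash
python3 -c "
from h import *
go('spacerT',.15)
im=eyes.camera('wrist');cv2.imwrite('pics/w2.png',im[:,:,::-1])"
```

```text
t 4.45 pos [ 0.4771 -0.333   0.0326] yaw -0.1117 tilt [ 0. -1. -0.] grip 0.0343 F [-0.2  0.2  1.1]
  delta units to spacerT [ 0.656 -1.174  5.062]
```

View pics/w2.png

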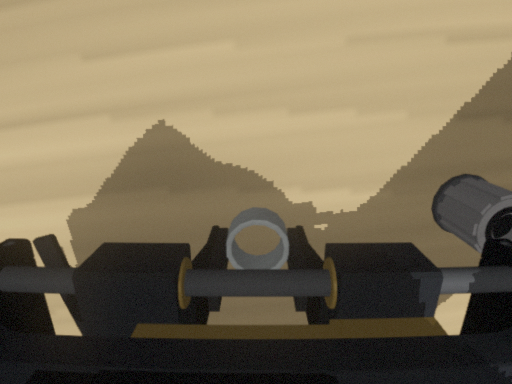

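```bash
python3 -c "
from h import *
go('spacerT',.15)
P=cam('wrist')
print(proj('wrist',[[.4771,-.333,.02],[.4771,-.333,.0],[.4771,-.333,.0266]],P),toplane('wrist',[(257,245)],.02,P),toplane('wrist',[(257,225),(257,270),(230,245),(286,245)],.02,P))"
cat > crop.py <<'E'
import sys,cv2
f,x0,y0,x1,y1,o=sys.argv[1:];im=cv2.imread(f)[int(y0):int(y1),int(x0):int(x1)]
s=min(800/im.shape[1],600/im.shape[0]);cv2.imwrite(o,cv2.resize(im,None,fx=s,fy=s,interpolation=cv2.INTER_CUBIC))
E
python3 crop.py pics/w2.png 180 180 340 300 pics/c3.png
```

```text
t 4.5 pos [ 0.4771 -0.333   0.0326] yaw -0.1117 tilt [-0. -1. -0.] grip 0.0346 F [-0.1  0.6  0.9]
  delta units to spacerT [ 0.656 -1.174  5.061]
[[257.76188747 250.13902697]
 [257.71105399 234.62930409]
 [257.78121014 256.04579113]] [[ 0.47389618 -0.3330678   0.02      ]] [[ 0.46196859 -0.33173411  0.02      ]
 [ 0.48963724 -0.33482795  0.02      ]
 [ 0.47225905 -0.34790088  0.02      ]
 [ 0.47569036 -0.31714011  0.02      ]]
```

View pics/c3.png

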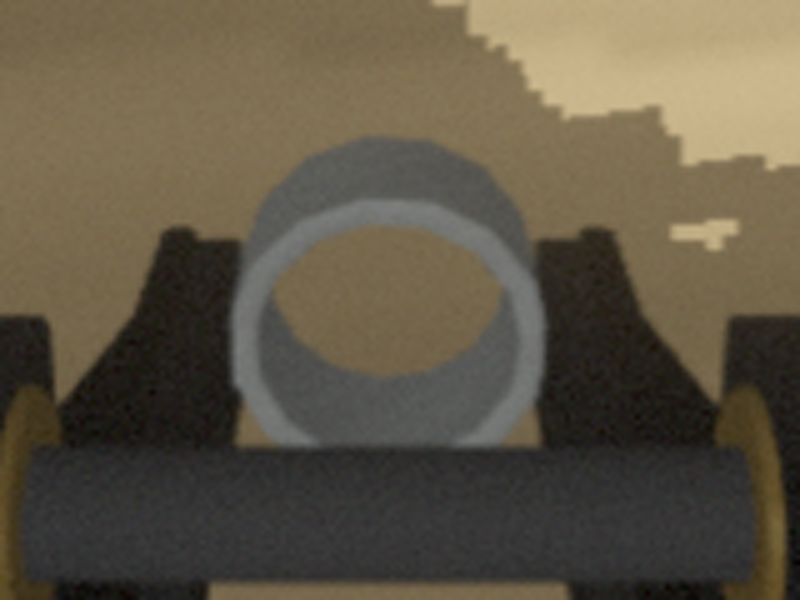

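play_rows --pt "0.2 0 -0.1 0 0 0 0" --pt "0.2 0 -0.25 0 0 0 0" --pt "0.2 0 -0.3 0 0 0 0" --pt "0.2 0 -0.3 0 0 0 0" --pt "0.2 0 -0.25 0.1 0 0 0" --pt "0.2 0.05 0 0.3 0 0 0" --pt "0.2 0.05 0 0.38 0 0 0" --pt "0.2 0.05 0 0.38 0 0 0" --pt "0.2 0.05 0 0.38 0 0 0" --pt "0.2 0.05 0 0.38 0 0 0" --pt "0.2 0.05 0 0.38 0 0 0" --pt "0.2 0.05 0 0.38 0 0 0"

```text
time: 5.5
position: [0.5418, -0.0687, 0.1533]
tool_rot: [0.706, -0.039, 0.04, -0.706]
ft_force: [0.5, -0.0, -0.2]
grip_width: 0.0347
```

play_rows --pt "0.2 0.05 0 0.38 0 0 0" --pt "0.2 0.05 0 0.38 0 0 0" --pt "0.2 0.05 0 0.38 0 0 0" --pt "0.2 0.05 0 0.38 0 0 0" --pt "0.2 0.05 0 0.38 0 0 0" --pt "0.2 0.05 0 0.3 0 0 0" --pt "0.2 0 0 0.2 0 0 0" --pt "0.2 0 0 0 0 0 0" --pt "0.2 0 0 0 0 0 0"

```text
time: 6.25
position: [0.5979, 0.1658, 0.1529]
tool_rot: [0.706, -0.038, 0.038, -0.706]
ft_force: [0.3, -0.1, -1.0]
grip_width: 0.0346
```

```bash
python3 -c "
from h import *
go('spacerT',.0386)
im=eyes.camera('wrist');cv2.imwrite('pics/w3.png',im[:,:,::-1])"
```

```text
t 6.25 pos [0.5979 0.1658 0.1529] yaw -0.1089 tilt [-0. -1. -0.] grip 0.0346 F [ 0.3 -0.1 -1. ]
  delta units to spacerT [ 0.011  1.143 -0.029]
```

View pics/w3.png

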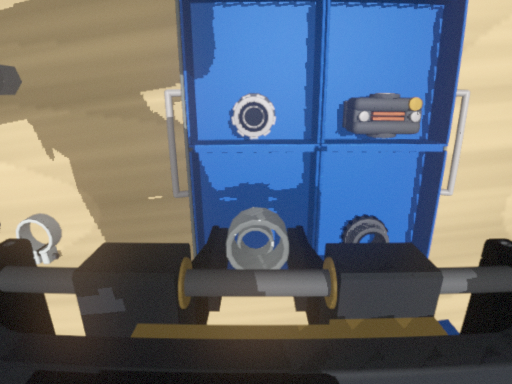

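The spacer is held over its bin; bin walls run along u≈190 and 322. I'll check the bin position from this view too.

```bash
python3 -c "
from h import *
P=cam('wrist')
print(toplane('wrist',[(254,118)],.041,P),toplane('wrist',[(387,116)],.038,P),toplane('wrist',[(193,147),(322,149),(447,148)],.038,P))"
```

```text
[[0.53250975 0.16880101 0.041     ]] [[0.54240279 0.27772066 0.038     ]] [[0.55058096 0.11520157 0.038     ]
 [0.56413605 0.22268159 0.038     ]
 [0.57433287 0.3305991  0.038     ]]
```

play_rows --pt "0.2 0 0.25 -0.03 0 0 0" --pt "0.2 0 0.25 0 0 0 0" --pt "0.2 0 0.2 0 0 0 0" --pt "0.2 0 0.15 0 0 0 0" --pt "0.2 0 0.1 0 0 0 0" --pt "0.2 0 0.05 0 0 0 0" --pt "0.2 0 0.05 0 0 0 0" --pt "0.2 0 0.03 0 0 0 0" --pt "0.2 0 0.03 0 0 0 0" --pt "0.2 0 0 0 0 0 0" --pt "0.2 0 0 0 0 0 0" --pt "0.2 0 0 0 0 0 0"

```text
time: 7.3
position: [0.5984, 0.1617, 0.0421]
tool_rot: [-0.706, 0.039, -0.04, 0.706]
ft_force: [-0.6, 0.1, -0.2]
grip_width: 0.0345
```

```bash
python3 -c "
from h import *
go('spacerT',.0386)"
```

```text
t 7.3 pos [0.5984 0.1617 0.0421] yaw -0.1115 tilt [ 0.001 -1.     0.   ] grip 0.0345 F [-0.6  0.1 -0.2]
  delta units to spacerT [0.002 0.035 0.01 ]
```

play_rows --pt "0.2 0 0.02 0 0 0 0" --pt "0.2 0 0.01 0 0 0 0" --pt "0.2 0 0.01 0 0 0 0" --pt "0.2 0 0 0 0 0 0" --pt "0.2 0 0 0 0 0 0" --pt "0.2 0 0 0 0 0 0"

```text
time: 7.8
position: [0.5982, 0.1617, 0.0386]
tool_rot: [-0.706, 0.039, -0.04, 0.706]
ft_force: [-1.0, -0.6, 6.6]
grip_width: 0.0348
```

Contact with the floor (6.6 N). Release and rise.

play_rows --pt "0.5 0 0 0 0 0 0" --pt "0.65 0 0 0 0 0 0" --pt "0.65 0 0 0 0 0 0" --pt "0.65 0 0 0 0 0 0" --pt "0.65 0 -0.1 0 0 0 0" --pt "0.65 0 -0.25 0 0 0 0" --pt "0.65 0 -0.3 0 0 0 0" --pt "0.65 0 -0.3 0 0 0 0" --pt "0.7 0 -0.15 0 0 0 0" --pt "0.7 0 0 -0.2 0 0 0" --pt "0.7 0.05 0 -0.35 0 0 0" --pt "0.7 0.05 0 -0.35 0 0 0"

```text
time: 8.8
position: [0.5979, 0.0713, 0.149]
tool_rot: [0.706, -0.038, 0.039, -0.706]
ft_force: [0.5, 0.2, -0.2]
grip_width: 0.0607
```

```bash
python3 -c "
from h import *
go('cup',.15)
im=eyes.camera('wrist');cv2.imwrite('pics/w4.png',im[:,:,::-1])"
```

```text
t 8.8 pos [0.5979 0.0713 0.149 ] yaw -0.1085 tilt [ 0.002 -1.     0.   ] grip 0.0607 F [ 0.5  0.2 -0.2]
  delta units to cup [ 0.576 -0.009 -2.517]
```

View pics/w4.png

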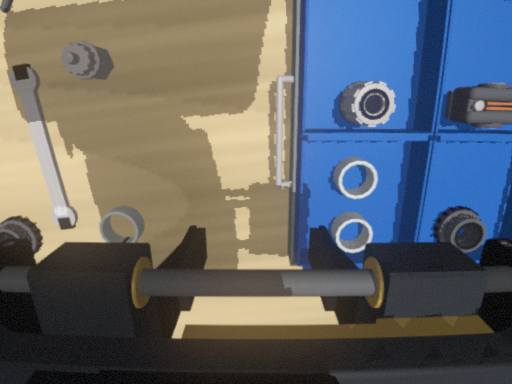

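Spacer lies flat in its bin at (356,178), in front of the fixed one at (351,232). Next is the cup.

play_rows --pt "0.78 0.08 0 -0.3 0 0 0" --pt "0.78 0.08 0 -0.35 0 0 0" --pt "0.78 0.08 0 -0.35 0 0 0" --pt "0.78 0.08 0 -0.35 0 0 0" --pt "0.78 0.08 0 -0.35 0 0 0" --pt "0.78 0.08 0 -0.35 0 0 0" --pt "0.78 0.08 0 -0.3 0 0 0" --pt "0.78 0.02 0 -0.17 0 0 0" --pt "0.78 0 0 0 0 0 0" --pt "0.78 0 0 0 0 0 0"

```text
time: 9.68
position: [0.6269, -0.186, 0.1476]
tool_rot: [-0.706, 0.04, -0.04, 0.706]
ft_force: [0.2, 0.3, 0.2]
grip_width: 0.0678
```

```bash
python3 -c "
from h import *
go('cup',.028)
im=eyes.camera('wrist');cv2.imwrite('pics/w5.png',im[:,:,::-1])
P=cam('wrist');print(proj('wrist',[[.6279,-.1852,.011]],P))"
python3 crop.py pics/w5.png 130 60 390 255 pics/c5.png
```

```text
t 9.68 pos [ 0.6269 -0.186   0.1476] yaw -0.1138 tilt [-0.001 -1.     0.001] grip 0.0678 F [0.2 0.3 0.2]
  delta units to cup [0.01  1.196 0.007]
[[256.93996937 188.56906244]]
```

View pics/c5.png

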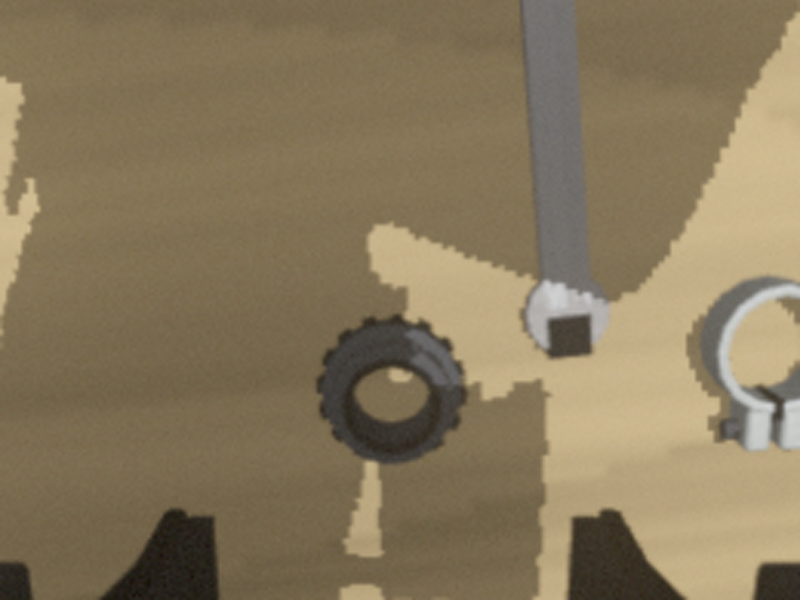

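Cup centred at full-frame (257,186), matching the top-view estimate. The wrench end is close to the +y finger, so I'll grip the neck above the flange instead (tips at about 12.5 mm, TCP z≈0.038).

play_rows --pt "0.7 0 0.25 0 0 0 0" --pt "0.7 0 0.25 0 0 0 0" --pt "0.7 0 0.2 0 0 0 0" --pt "0.7 0 0.15 0 0 0 0" --pt "0.7 0 0.1 0 0 0 0" --pt "0.7 0 0.08 0 0 0 0" --pt "0.7 0 0.05 0 0 0 0" --pt "0.7 0 0 0 0 0 0" --pt "0.7 0 0 0 0 0 0" --pt "0.7 0 0 0 0 0 0"

```text
time: 10.57
position: [0.6281, -0.186, 0.0405]
tool_rot: [0.706, -0.039, 0.04, -0.706]
ft_force: [-0.2, 1.0, 0.2]
grip_width: 0.0611
```

```bash
python3 -c "
from h import *
go('cup',.038)"
```

```text
t 10.57 pos [ 0.6281 -0.186   0.0405] yaw -0.1115 tilt [ 0.002 -1.    -0.001] grip 0.0611 F [-0.2  1.   0.2]
  delta units to cup [-0.003  0.025  0.008]
```

play_rows --pt "0.7 0 0.02 0 0 0 0" --pt "0.2 0 0 0 0 0 0" --pt "0.2 0 0 0 0 0 0" --pt "0.2 0 0 0 0 0 0" --pt "0.2 0 0 0 0 0 0" --pt "0.2 0 0 0 0 0 0" --pt "0.2 0 0 0 0 0 0" --grip_force 20

```text
time: 11.15
position: [0.6274, -0.1859, 0.0377]
tool_rot: [0.706, -0.039, 0.04, -0.706]
ft_force: [0.6, -1.1, 0.2]
grip_width: 0.0335
```

```bash
python3 -c "
from h import *
go('cupT',.16)
im=eyes.camera('wrist');cv2.imwrite('pics/w6.png',im[:,:,::-1])"
python3 crop.py pics/w6.png 130 130 390 325 pics/c6.png
```

```text
t 11.15 pos [ 0.6274 -0.1859  0.0377] yaw -0.1117 tilt [ 0. -1. -0.] grip 0.0335 F [ 0.6 -1.1  0.2]
  delta units to cupT [-0.689 -1.224  4.528]
```

View pics/c6.png

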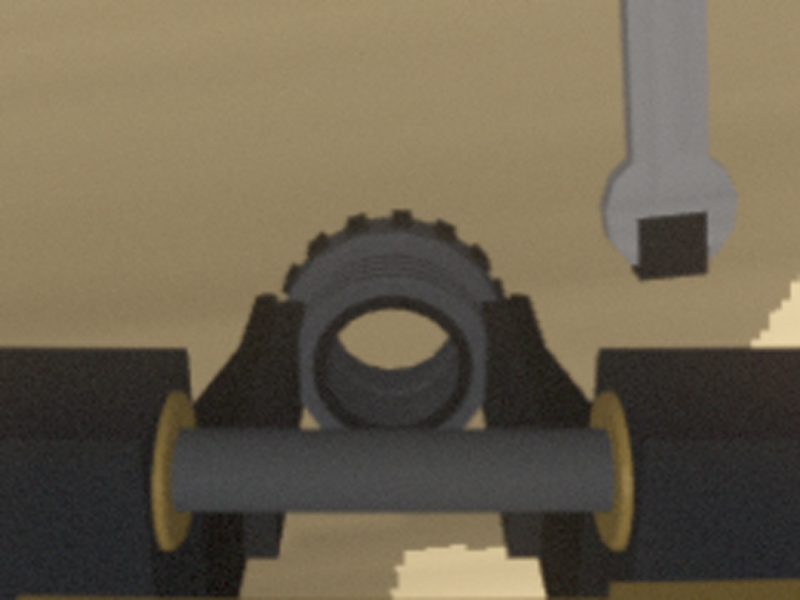

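Fingers are on the neck, well centred. Lift and carry.

play_rows --pt "0.2 0 -0.1 0 0 0 0" --pt "0.2 0 -0.25 0 0 0 0" --pt "0.2 0 -0.3 0 0 0 0" --pt "0.2 0 -0.3 0 0 0 0" --pt "0.2 0 -0.25 0.1 0 0 0" --pt "0.2 -0.05 0 0.3 0 0 0" --pt "0.2 -0.06 0 0.38 0 0 0" --pt "0.2 -0.06 0 0.38 0 0 0" --pt "0.2 -0.06 0 0.38 0 0 0" --pt "0.2 -0.06 0 0.38 0 0 0" --pt "0.2 -0.06 0 0.38 0 0 0" --pt "0.2 -0.06 0 0.38 0 0 0"

```text
time: 12.2
position: [0.6161, 0.0869, 0.1583]
tool_rot: [-0.706, 0.039, -0.04, 0.706]
ft_force: [0.6, 0.5, -0.5]
grip_width: 0.0331
```

play_rows --pt "0.2 -0.06 0 0.38 0 0 0" --pt "0.2 -0.06 0 0.38 0 0 0" --pt "0.2 -0.06 0 0.38 0 0 0" --pt "0.2 -0.06 0 0.38 0 0 0" --pt "0.2 -0.04 0 0.25 0 0 0" --pt "0.2 0 0 0.08 0 0 0" --pt "0.2 0 0 0 0 0 0" --pt "0.2 0 0 0 0 0 0" --pt "0.2 0 0 0 0 0 0"

```text
time: 12.95
position: [0.6095, 0.2704, 0.1576]
tool_rot: [0.706, -0.04, 0.04, -0.706]
ft_force: [-0.3, -0.3, -0.3]
grip_width: 0.0335
```

```bash
python3 -c "
from h import *
go('cupT',.0437)
im=eyes.camera('wrist');cv2.imwrite('pics/w7.png',im[:,:,::-1])"
```

```text
t 12.95 pos [0.6095 0.2704 0.1576] yaw -0.113 tilt [-0.    -1.    -0.001] grip 0.0335 F [-0.3 -0.3 -0.3]
  delta units to cupT [-1.000e-03  1.139e+00  1.500e-02]
```

View pics/w7.png

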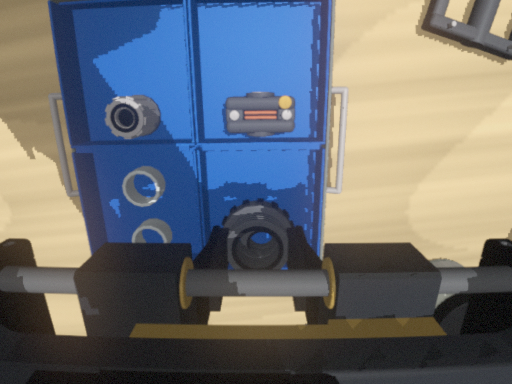

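Cup centred over its bin (walls at u≈198 and 322). Lower it.

play_rows --pt "0.2 0 0.25 0 0 0 0" --pt "0.2 0 0.25 0 0 0 0" --pt "0.2 0 0.2 0 0 0 0" --pt "0.2 0 0.15 0 0 0 0" --pt "0.2 0 0.1 0 0 0 0" --pt "0.2 0 0.07 0 0 0 0" --pt "0.2 0 0.05 0 0 0 0" --pt "0.2 0 0.03 0 0 0 0" --pt "0.2 0 0 0 0 0 0" --pt "0.2 0 0 0 0 0 0" --pt "0.2 0 0 0 0 0 0"

```text
time: 13.92
position: [0.61, 0.2723, 0.0485]
tool_rot: [-0.706, 0.039, -0.04, 0.706]
ft_force: [0.8, -0.0, -0.1]
grip_width: 0.0336
```

play_rows --pt "0.2 0 0.02 0 0 0 0" --pt "0.2 0 0.01 0 0 0 0" --pt "0.2 0 0.01 0 0 0 0" --pt "0.2 0 0 0 0 0 0" --pt "0.2 0 0 0 0 0 0"

```text
time: 14.33
position: [0.6094, 0.2722, 0.0436]
tool_rot: [-0.706, 0.039, -0.04, 0.706]
ft_force: [0.6, 0.7, 0.0]
grip_width: 0.0334
```

play_rows --pt "0.2 0 0.01 0 0 0 0" --pt "0.2 0 0 0 0 0 0" --pt "0.2 0 0.01 0 0 0 0" --pt "0.2 0 0 0 0 0 0" --pt "0.2 0 0 0 0 0 0"

```text
time: 14.75
position: [0.6095, 0.2722, 0.0435]
tool_rot: [-0.706, 0.039, -0.04, 0.706]
ft_force: [-3.0, -0.2, 9.0]
grip_width: 0.0338
```

play_rows --pt "0.5 0 0 0 0 0 0" --pt "0.62 0 0 0 0 0 0" --pt "0.62 0 0 0 0 0 0" --pt "0.62 0 0 0 0 0 0" --pt "0.62 0 -0.1 0 0 0 0" --pt "0.62 0 -0.25 0 0 0 0" --pt "0.62 0 -0.3 0 0 0 0" --pt "0.7 0 -0.3 0 0 0 0" --pt "0.7 0 -0.2 0 0 0 0" --pt "0.7 -0.05 0 -0.3 0 0 0" --pt "0.7 -0.06 0 -0.38 0 0 0" --pt "0.7 -0.06 0 -0.38 0 0 0"

```text
time: 15.75
position: [0.5804, 0.1684, 0.1576]
tool_rot: [-0.706, 0.038, -0.039, 0.706]
ft_force: [1.0, -0.6, -0.5]
grip_width: 0.0608
```

```bash
python3 -c "
from h import *
go('freehub',.16)
im=eyes.camera('wrist');cv2.imwrite('pics/w8.png',im[:,:,::-1])"
```

```text
t 15.75 pos [0.5804 0.1684 0.1576] yaw -0.1091 tilt [ 0.002 -1.     0.   ] grip 0.0608 F [ 1.  -0.6 -0.5]
  delta units to freehub [-0.676 -0.026 -3.847]
```

View pics/w8.png

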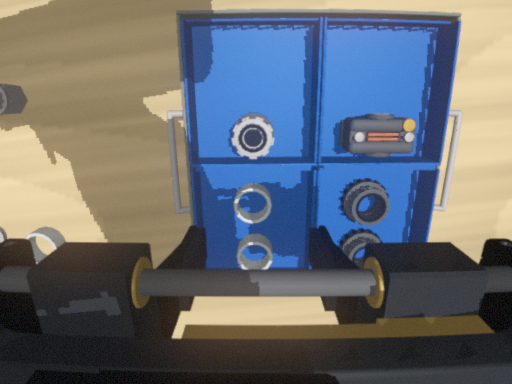

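Cup lies flat in its bin at (367,203). Next is the freehub.

play_rows --pt "0.7 -0.07 0 -0.37 0 0 0" --pt "0.7 -0.07 0 -0.37 0 0 0" --pt "0.7 -0.07 0 -0.37 0 0 0" --pt "0.7 -0.07 0 -0.37 0 0 0" --pt "0.7 -0.07 0 -0.37 0 0 0" --pt "0.7 -0.07 0 -0.37 0 0 0" --pt "0.7 -0.07 0 -0.37 0 0 0" --pt "0.7 -0.07 0 -0.37 0 0 0" --pt "0.7 -0.06 0 -0.37 0 0 0" --pt "0.7 -0.06 0 -0.35 0 0 0" --pt "0.7 0 0 -0.12 0 0 0" --pt "0.7 0 0 0 0 0 0"

```text
time: 16.8
position: [0.471, -0.2047, 0.1569]
tool_rot: [0.706, -0.041, 0.042, -0.705]
ft_force: [0.7, 0.6, -0.7]
grip_width: 0.0613
```

play_rows --pt "0.7 0 0 0 0 0 0"

```text
time: 16.88
position: [0.4707, -0.2013, 0.1566]
tool_rot: [-0.706, 0.04, -0.04, 0.706]
ft_force: [0.0, 0.9, 0.6]
grip_width: 0.0609
```

```bash
python3 -c "
from h import *
go('freehub',.033)
im=eyes.camera('wrist');cv2.imwrite('pics/w9.png',im[:,:,::-1])
P=cam('wrist');print(proj('wrist',[[.4714,-.2067,.038]],P))"
python3 crop.py pics/w9.png 130 80 390 275 pics/c9.png
```

```text
t 16.88 pos [ 0.4707 -0.2013  0.1566] yaw -0.1137 tilt [-0.    -1.     0.001] grip 0.0609 F [0.  0.9 0.6]
  delta units to freehub [ 0.014  1.236 -0.054]
[[250.36273505 194.56858755]]
```

View pics/c9.png

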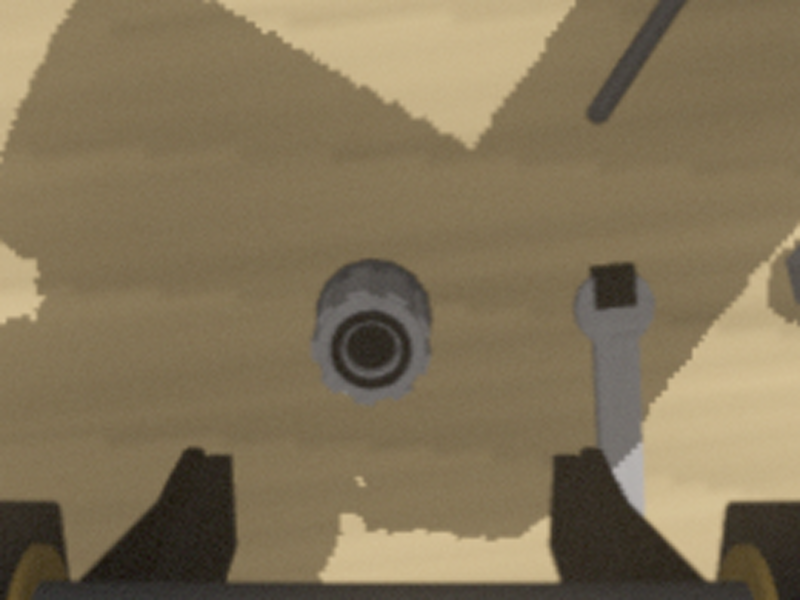

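Freehub top centre at (250.6,193), matching the prediction of (250.4,194.6).

play_rows --pt "0.7 0.01 0.25 -0.05 0 0 0" --pt "0.7 0 0.25 0 0 0 0" --pt "0.7 0 0.25 0 0 0 0" --pt "0.7 0 0.2 0 0 0 0" --pt "0.7 0 0.1 0 0 0 0" --pt "0.7 0 0.1 0 0 0 0" --pt "0.7 0 0.07 0 0 0 0" --pt "0.7 0 0 0 0 0 0" --pt "0.7 0 0 0 0 0 0" --pt "0.7 0 0 0 0 0 0"

```text
time: 17.77
position: [0.4717, -0.2067, 0.0353]
tool_rot: [0.706, -0.039, 0.04, -0.706]
ft_force: [0.2, 0.7, 0.4]
grip_width: 0.0606
```

play_rows --pt "0.2 0 0 0 0 0 0" --pt "0.2 0 0 0 0 0 0" --pt "0.2 0 0 0 0 0 0" --pt "0.2 0 0 0 0 0 0" --pt "0.2 0 0 0 0 0 0" --pt "0.2 0 0 0 0 0 0" --grip_force 30

```text
time: 18.27
position: [0.4713, -0.2067, 0.0347]
tool_rot: [0.706, -0.039, 0.04, -0.706]
ft_force: [-0.5, -0.9, 1.8]
grip_width: 0.0327
```

```bash
python3 -c "
from h import *
go('freehubT',.16)
im=eyes.camera('wrist');cv2.imwrite('pics/w10.png',im[:,:,::-1])"
python3 crop.py pics/w10.png 130 130 390 325 pics/c10.png
```

```text
t 18.27 pos [ 0.4713 -0.2067  0.0347] yaw -0.1118 tilt [ 0. -1. -0.] grip 0.0327 F [-0.5 -0.9  1.8]
  delta units to freehubT [-0.358 -1.254  3.821]
```

View pics/c10.png

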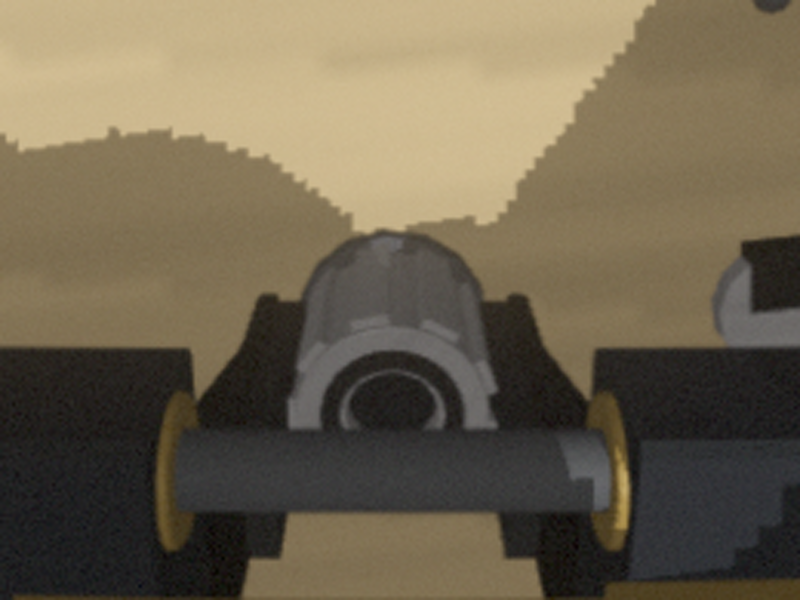

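play_rows --pt "0.2 0 -0.1 0 0 0 0" --pt "0.2 0 -0.25 0 0 0 0" --pt "0.2 0 -0.3 0 0 0 0" --pt "0.2 0 -0.3 0 0 0 0" --pt "0.2 0 -0.3 0 0 0 0" --pt "0.2 -0.03 0 0.2 0 0 0" --pt "0.2 -0.04 0 0.35 0 0 0" --pt "0.2 -0.04 0 0.35 0 0 0" --pt "0.2 -0.04 0 0.35 0 0 0" --pt "0.2 -0.04 0 0.35 0 0 0" --pt "0.2 -0.04 0 0.35 0 0 0" --pt "0.2 -0.03 0 0.35 0 0 0"

```text
time: 19.32
position: [0.4699, 0.0267, 0.1599]
tool_rot: [-0.706, 0.04, -0.039, 0.706]
ft_force: [0.2, 0.1, -1.3]
grip_width: 0.0327
```

play_rows --pt "0.2 -0.03 0 0.35 0 0 0" --pt "0.2 -0.03 0 0.35 0 0 0" --pt "0.2 -0.03 0 0.35 0 0 0" --pt "0.2 -0.01 0 0.3 0 0 0" --pt "0.2 0 0 0.17 0 0 0" --pt "0.2 0 0 0 0 0 0" --pt "0.2 0 0 0 0 0 0" --pt "0.2 0 0 0 0 0 0"

```text
time: 19.98
position: [0.4774, 0.1766, 0.1596]
tool_rot: [0.706, -0.04, 0.039, -0.706]
ft_force: [-0.7, -0.0, -0.9]
grip_width: 0.0326
```

```bash
python3 -c "
from h import *
go('freehubT',.0407)
im=eyes.camera('wrist');cv2.imwrite('pics/w11.png',im[:,:,::-1])"
```

```text
t 19.98 pos [0.4774 0.1766 0.1596] yaw -0.1115 tilt [-0.001 -1.    -0.001] grip 0.0326 F [-0.7 -0.  -0.9]
  delta units to freehubT [0.009 1.189 0.006]
```

View pics/w11.png

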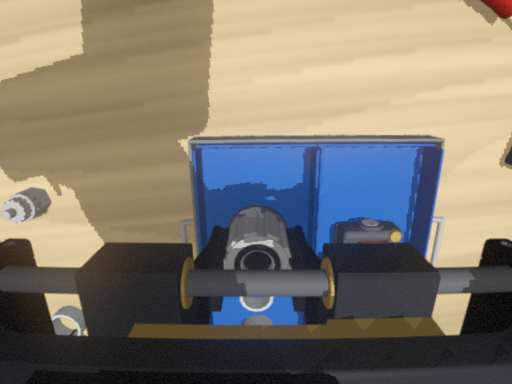

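Freehub held upright and centred over its bin. Lower it.

play_rows --pt "0.2 0 0.25 0 0 0 0" --pt "0.2 0 0.25 0 0 0 0" --pt "0.2 0 0.25 0 0 0 0" --pt "0.2 0 0.15 0 0 0 0" --pt "0.2 0 0.1 0 0 0 0" --pt "0.2 0 0.06 0 0 0 0" --pt "0.2 0 0.05 0 0 0 0" --pt "0.2 0 0.04 0 0 0 0" --pt "0.2 0 0 0 0 0 0" --pt "0.2 0 0 0 0 0 0" --pt "0.2 0 0 0 0 0 0"

```text
time: 20.95
position: [0.4784, 0.1772, 0.0452]
tool_rot: [-0.706, 0.039, -0.04, 0.706]
ft_force: [-0.1, 0.5, -2.3]
grip_width: 0.0325
```

play_rows --pt "0.2 0 0.02 0 0 0 0" --pt "0.2 0 0.01 0 0 0 0" --pt "0.2 0 0.01 0 0 0 0" --pt "0.2 0 0 0 0 0 0" --pt "0.2 0 0 0 0 0 0"

```text
time: 21.37
position: [0.4781, 0.1772, 0.0408]
tool_rot: [-0.706, 0.039, -0.04, 0.706]
ft_force: [-0.4, 0.7, 0.4]
grip_width: 0.0329
```

play_rows --pt "0.2 0 0.01 0 0 0 0" --pt "0.2 0 0 0 0 0 0" --pt "0.2 0 0.005 0 0 0 0" --pt "0.2 0 0 0 0 0 0"

```text
time: 21.7
position: [0.4781, 0.1772, 0.0407]
tool_rot: [-0.706, 0.039, -0.04, 0.706]
ft_force: [-2.8, 0.1, 14.5]
grip_width: 0.0326
```

play_rows --pt "0.5 0 0 0 0 0 0" --pt "0.62 0 0 0 0 0 0" --pt "0.62 0 0 0 0 0 0" --pt "0.62 0 0 0 0 0 0" --pt "0.62 0 -0.1 0 0 0 0" --pt "0.62 0 -0.25 0 0 0 0" --pt "0.62 0 -0.3 0 0 0 0" --pt "0.7 0 -0.3 0 0 0 0" --pt "0.7 0 -0.3 0 0 0 0" --pt "0.7 0.05 0 -0.3 0 0 0" --pt "0.7 0.1 0 -0.37 0 0 0" --pt "0.7 0.1 0 -0.37 0 0 0"

```text
time: 22.7
position: [0.4913, 0.0706, 0.1655]
tool_rot: [0.706, -0.038, 0.039, -0.706]
ft_force: [0.5, 0.2, 0.2]
grip_width: 0.0608
```

```bash
python3 -c "
from h import *
go('caliper',.17)
im=eyes.camera('wrist');cv2.imwrite('pics/w12.png',im[:,:,::-1])"
```

```text
t 22.7 pos [0.4913 0.0706 0.1655] yaw -0.1086 tilt [ 0.002 -1.     0.   ] grip 0.0608 F [0.5 0.2 0.2]
  delta units to caliper [ 1.592 -0.042 -3.954]
```

View pics/w12.png

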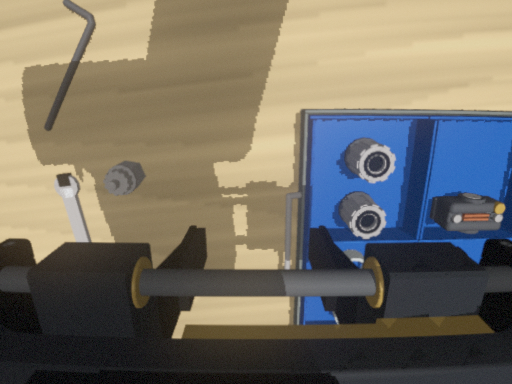

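Freehub stands upright in its bin at (372,165). Next is the caliper.

play_rows --pt "0.7 0.145 0 -0.36 0 0 0" --pt "0.7 0.145 0 -0.36 0 0 0" --pt "0.7 0.145 0 -0.36 0 0 0" --pt "0.7 0.145 0 -0.36 0 0 0" --pt "0.7 0.145 0 -0.36 0 0 0" --pt "0.7 0.145 0 -0.36 0 0 0" --pt "0.7 0.145 0 -0.36 0 0 0" --pt "0.7 0.145 0 -0.36 0 0 0" --pt "0.7 0.145 0 -0.36 0 0 0" --pt "0.7 0.145 0 -0.36 0 0 0" --pt "0.7 0.1 0 -0.25 0 0 0" --pt "0.7 0.04 0 -0.1 0 0 0"

```text
time: 23.75
position: [0.6059, -0.344, 0.1644]
tool_rot: [0.707, -0.04, 0.041, -0.705]
ft_force: [-0.1, -0.2, 0.5]
grip_width: 0.0605
```

play_rows --pt "0.7 0 0 0 0 0.034 0" --pt "0.7 0 0 0 0 0.034 0" --pt "0.7 0 0 0 0 0.032 0" --pt "0.7 0 0 0 0 0 0" --pt "0.7 0 0 0 0 0 0"

```text
time: 24.17
position: [0.6049, -0.338, 0.164]
tool_rot: [-0.691, 0.149, -0.148, 0.692]
ft_force: [0.5, -0.7, 0.3]
grip_width: 0.0607
```

```bash
python3 -c "
from h import *
go('caliper',.031)
im=eyes.camera('wrist');cv2.imwrite('pics/w13.png',im[:,:,::-1])
P=cam('wrist');print(proj('wrist',[[.6067,-.3397,.035]],P))"
python3 crop.py pics/w13.png 130 80 390 275 pics/c13.png
```

```text
t 24.17 pos [ 0.6049 -0.338   0.164 ] yaw -0.4226 tilt [-0.001 -1.     0.001] grip 0.0607 F [ 0.5 -0.7  0.3]
  delta units to caliper [ 0.026  1.33  -0.009]
[[256.48877684 191.65982843]]
```

View pics/c13.png

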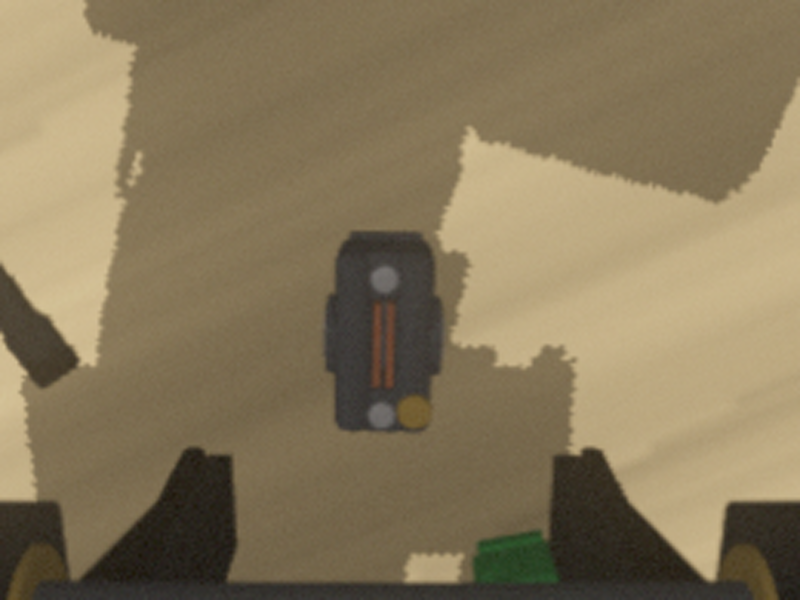

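The caliper is the dark one and aligned with the tool to about 1°, centre near (254.5,192). The green one is clear of the fingers.

play_rows --pt "0.7 0.02 0.25 -0.02 0 0 0" --pt "0.7 0 0.25 0 0 0 0" --pt "0.7 0 0.25 0 0 0 0" --pt "0.7 0 0.25 0 0 0 0" --pt "0.7 0 0.13 0 0 0 0" --pt "0.7 0 0.1 0 0 0 0" --pt "0.7 0 0.1 0 0 0 0" --pt "0.7 0 0 0 0 0 0" --pt "0.7 0 0 0 0 0 0" --pt "0.7 0 0 0 0 0 0"

```text
time: 25.05
position: [0.607, -0.3425, 0.0323]
tool_rot: [0.692, -0.149, 0.15, -0.691]
ft_force: [-0.4, -0.3, -0.9]
grip_width: 0.0611
```

play_rows --pt "0.2 0 0 0 0 0 0" --pt "0.2 0 0 0 0 0 0" --pt "0.2 0 0 0 0 0 0" --pt "0.2 0 0 0 0 0 0" --pt "0.2 0 0 0 0 0 0" --pt "0.2 0 0 0 0 0 0" --grip_force 30

```text
time: 25.55
position: [0.6063, -0.342, 0.0314]
tool_rot: [0.691, -0.149, 0.15, -0.691]
ft_force: [-0.2, -0.0, 1.6]
grip_width: 0.0357
```

```bash
python3 -c "
from h import *
go('caliperT',.17)
im=eyes.camera('wrist');cv2.imwrite('pics/w14.png',im[:,:,::-1])"
python3 crop.py pics/w14.png 130 130 390 325 pics/c14.png
```

```text
t 25.55 pos [ 0.6063 -0.342   0.0314] yaw -0.4259 tilt [ 0. -1. -0.] grip 0.0357 F [-0.2 -0.   1.6]
  delta units to caliperT [-3.646 -1.387  5.244]
```

View pics/c14.png

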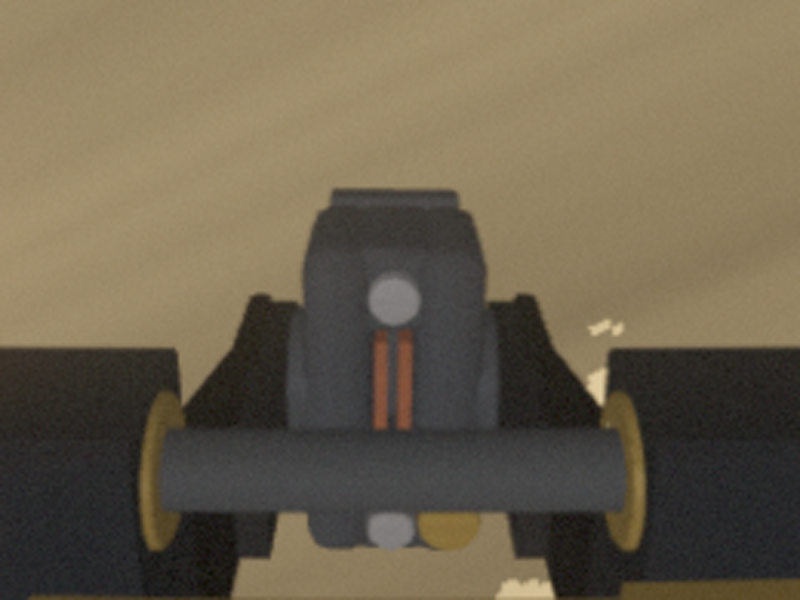

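play_rows --pt "0.2 0 -0.1 0 0 0 0" --pt "0.2 0 -0.25 0 0 0 0" --pt "0.2 0 -0.3 0 0 0 0" --pt "0.2 0 -0.3 0 0 0 0" --pt "0.2 0 -0.3 0 0 0 0" --pt "0.2 0 -0.15 0 0 0 0" --pt "0.2 0 0 0 0 -0.025 0" --pt "0.2 0 0 0 0 -0.025 0" --pt "0.2 0 0 0 0 -0.025 0" --pt "0.2 0 0 0 0 -0.025 0" --pt "0.2 -0.05 0 0.2 0 0 0" --pt "0.2 -0.1 0 0.35 0 0 0"

```text
time: 26.6
position: [0.5981, -0.2893, 0.1714]
tool_rot: [0.707, -0.04, 0.042, -0.705]
ft_force: [1.4, 0.4, -1.4]
grip_width: 0.0358
```

play_rows --pt "0.2 -0.11 0 0.36 0 0 0" --pt "0.2 -0.11 0 0.36 0 0 0" --pt "0.2 -0.11 0 0.36 0 0 0" --pt "0.2 -0.11 0 0.36 0 0 0" --pt "0.2 -0.11 0 0.36 0 0 0" --pt "0.2 -0.11 0 0.36 0 0 0" --pt "0.2 -0.11 0 0.36 0 0 0" --pt "0.2 -0.11 0 0.36 0 0 0" --pt "0.2 -0.11 0 0.36 0 0 0" --pt "0.2 -0.11 0 0.36 0 0 0" --pt "0.2 -0.11 0 0.36 0 0 0" --pt "0.2 -0.11 0 0.36 0 0 0"

```text
time: 27.6
position: [0.5136, 0.1601, 0.1714]
tool_rot: [0.706, -0.04, 0.04, -0.706]
ft_force: [0.9, -0.3, -3.1]
grip_width: 0.0362
```

```bash
python3 -c "
from h import *
go('caliperT',.17)"
```

```text
t 27.6 pos [0.5136 0.1601 0.1714] yaw -0.1119 tilt [-0. -1. -0.] grip 0.0362 F [ 0.9 -0.3 -3.1]
  delta units to caliperT [-0.366  0.014  1.228]
```

play_rows --pt "0.2 -0.11 0 0.36 0 0 0" --pt "0.2 -0.11 0 0.36 0 0 0" --pt "0.2 -0.1 0 0.3 0 0 0" --pt "0.2 -0.05 0 0.15 0 0 0" --pt "0.2 0 0 0 0 0 0" --pt "0.2 0 0 0 0 0 0" --pt "0.2 0 0 0 0 0 0"

```text
time: 28.18
position: [0.4906, 0.2781, 0.1711]
tool_rot: [0.706, -0.039, 0.039, -0.706]
ft_force: [0.9, -0.6, -2.0]
grip_width: 0.0357
```

```bash
python3 -c "
from h import *
go('caliperT',.0374)
P=cam('wrist');im=eyes.camera('wrist');cv2.imwrite('pics/w15.png',im[:,:,::-1])
print(proj('wrist',[[.4909,.2862,.006]],P))"
```

```text
t 28.18 pos [0.4906 0.2781 0.1711] yaw -0.1116 tilt [-0.    -1.    -0.001] grip 0.0357 F [ 0.9 -0.6 -2. ]
  delta units to caliperT [-0.006  1.337  0.081]
[[265.42773666 178.80018738]]
```

View pics/w15.png

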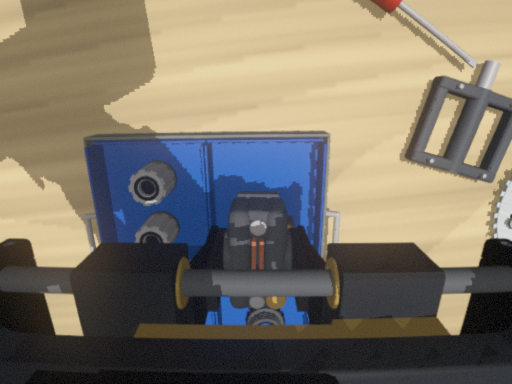

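```bash
python3 -c "
from h import *
P=cam('wrist')
c,s=np.cos(-.112),np.sin(-.112)
for uv,z in [((268,140),.023),((268,134),.023),((211,200),.038),((326,200),.038)]:
  w=toplane('wrist',[uv],z,P)[0]; d=w[:2]-np.array([.4909,.2862]); print(w, 'rel target bin frame',(c*d[0]+s*d[1]).round(4),(-s*d[0]+c*d[1]).round(4))"
python3 crop.py pics/w15.png 180 110 350 240 pics/c15.png
```

```text
[0.44932781 0.29221514 0.023     ] rel target bin frame -0.042 0.0013
[0.44375266 0.29278759 0.023     ] rel target bin frame -0.0476 0.0013
[0.49746676 0.23257734 0.038     ] rel target bin frame 0.0125 -0.0526
[0.50963871 0.34084136 0.038     ] rel target bin frame 0.0125 0.0564
```

View pics/c15.png

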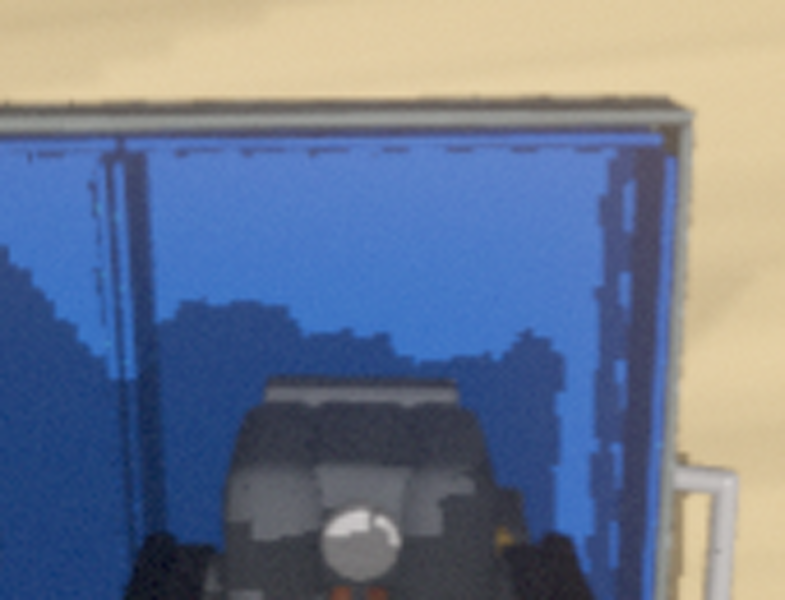

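The front rim inner edge implies the target is about 4 mm too far back, so I'll shift −4 mm in x and +10 mm in y, then lower.

play_rows --pt "0.2 -0.04 0 0.1 0 0 0" --pt "0.2 0 0.2 0 0 0 0" --pt "0.2 0 0.25 0 0 0 0" --pt "0.2 0 0.25 0 0 0 0" --pt "0.2 0 0.25 0 0 0 0" --pt "0.2 0 0.12 0 0 0 0" --pt "0.2 0 0.08 0 0 0 0" --pt "0.2 0 0.05 0 0 0 0" --pt "0.2 0 0.05 0 0 0 0" --pt "0.2 0 0 0 0 0 0" --pt "0.2 0 0 0 0 0 0" --pt "0.2 0 0 0 0 0 0"

```text
time: 29.23
position: [0.4884, 0.2895, 0.047]
tool_rot: [-0.706, 0.039, -0.04, 0.706]
ft_force: [-0.0, -0.4, -1.2]
grip_width: 0.036
```

```bash
python3 -c "
from h import *
go('caliperT',.0374)
im=eyes.camera('wrist');cv2.imwrite('pics/w16.png',im[:,:,::-1])"
```

```text
t 29.23 pos [0.4884 0.2895 0.047 ] yaw -0.1118 tilt [ 0.002 -1.     0.001] grip 0.036 F [-0.  -0.4 -1.2]
  delta units to caliperT [ 0.028  0.096 -0.03 ]
```

View pics/w16.png

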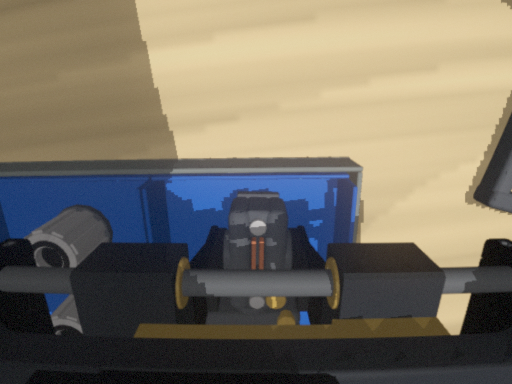

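play_rows --pt "0.2 0 0.03 0 0 0 0" --pt "0.2 0 0.02 0 0 0 0" --pt "0.2 0 0.02 0 0 0 0" --pt "0.2 0 0.01 0 0 0 0" --pt "0.2 0 0 0 0 0 0" --pt "0.2 0 0 0 0 0 0"

```text
time: 29.78
position: [0.4877, 0.2892, 0.0379]
tool_rot: [0.706, -0.04, 0.039, -0.706]
ft_force: [-0.7, -0.3, -2.8]
grip_width: 0.0357
```

play_rows --pt "0.2 0 0.01 0 0 0 0" --pt "0.2 0 0 0 0 0 0" --pt "0.2 0 0.005 0 0 0 0" --pt "0.2 0 0 0 0 0 0" --pt "0.2 0 0 0 0 0 0"

```text
time: 30.2
position: [0.4879, 0.2892, 0.0373]
tool_rot: [-0.706, 0.039, -0.04, 0.706]
ft_force: [-1.1, -0.3, 4.9]
grip_width: 0.0362
```

Contact at the expected height. Release, rise, and back off so the top camera sees the tray.

play_rows --pt "0.5 0 0 0 0 0 0" --pt "0.62 0 0 0 0 0 0" --pt "0.62 0 0 0 0 0 0" --pt "0.62 0 0 0 0 0 0" --pt "0.62 0 -0.1 0 0 0 0" --pt "0.62 0 -0.25 0 0 0 0" --pt "0.62 0 -0.3 0 0 0 0" --pt "0.62 0 -0.3 0 0 0 0" --pt "0.62 0 -0.35 0 0 0 0" --pt "0.62 0 -0.35 0 0 0 0" --pt "0.62 0 -0.3 0 0 0 0" --pt "0.62 0 0 0.2 0 0 0"

```text
time: 31.2
position: [0.4929, 0.3083, 0.239]
tool_rot: [-0.705, 0.036, -0.044, 0.707]
ft_force: [0.5, 0.9, -0.4]
grip_width: 0.0542
```

play_rows --pt "0.62 -0.1 0 0.35 0 0 0" --pt "0.62 -0.1 0 0.35 0 0 0" --pt "0.62 -0.1 0 0.35 0 0 0" --pt "0.62 -0.1 0 0.35 0 0 0" --pt "0.62 -0.1 0 0.35 0 0 0" --pt "0.62 -0.1 0 0.35 0 0 0" --pt "0.62 0 0 0 0 0 0" --pt "0.62 0 0 0 0 0 0" --pt "0.62 0 0 0 0 0 0"

```text
time: 31.95
position: [0.4533, 0.5239, 0.2315]
tool_rot: [0.706, -0.039, 0.039, -0.706]
ft_force: [-0.6, -0.7, 0.9]
grip_width: 0.054
```

```bash
python3 -c "
from h import *
go('caliperT')
for n in ('top','scene'):
  cv2.imwrite(f'pics/{n}9.png',eyes.camera(n)[:,:,::-1])"
python3 crop.py pics/top9.png 90 130 310 275 pics/t9.png; python3 crop.py pics/scene9.png 210 105 360 200 pics/s9.png
```

```text
t 31.95 pos [0.4533 0.5239 0.2315] yaw -0.111 tilt [-0.    -1.    -0.001] grip 0.054 F [-0.6 -0.7  0.9]
  delta units to caliperT [ 0.637  0.003 -2.321]
```

View pics/t9.png

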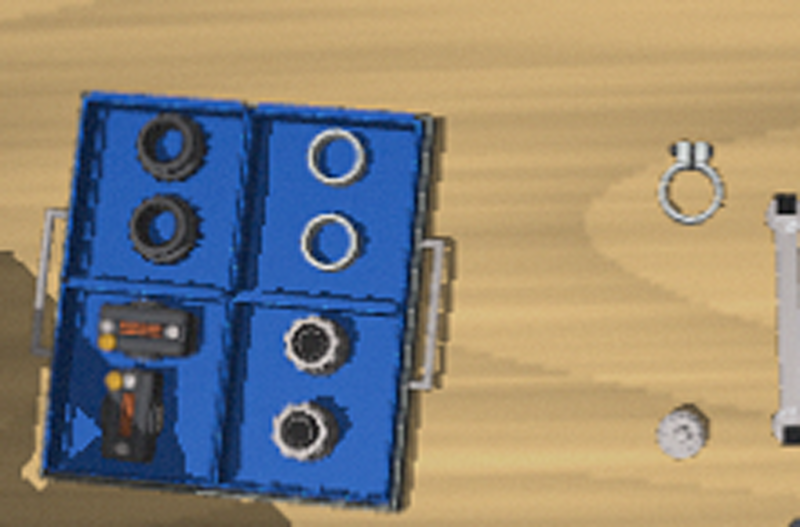

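View pics/s9.png

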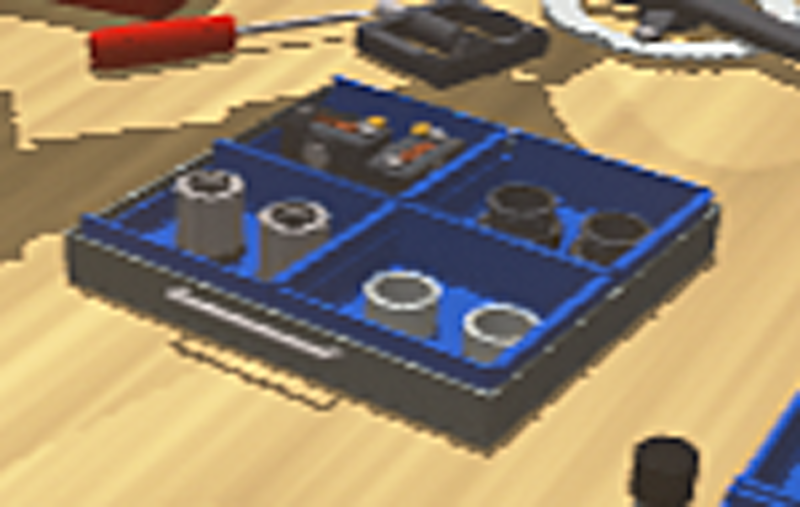

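All four parts are in their bins, and the clamp and remover look untouched. One numeric check before handing in.

```bash
python3 -c "
from h import *
f=lambda x,y:(90-.5+x/3.636,130-.5+y/3.636)
c,s=np.cos(-.112),np.sin(-.112)
fix={'spacer':(.6534,.1566),'cup':(.6642,.2657),'freehub':(.5329,.1709),'caliper':(.5456,.2801)}
for n,p,z in [('spacer',(330,241),.026),('cup',(160,227),.03),('freehub',(301,432),.044),('caliper',(125,416),.041)]:
  w=toplane('top',[f(*p)],z)[0,:2]; d=w-np.array(fix[n]); print(n,w.round(4),'bin xy',(c*d[0]+s*d[1]+.035).round(4),(-s*d[0]+c*d[1]).round(4))
a=toplane('top',[f(128,382),f(122,450)],.041);print('screw dist',np.linalg.norm(a[0]-a[1]))
a,b=[cv2.imread(f'pics/top{k}.png').astype(int) for k in (0,9)]
for n,(x,y) in {'clamp':(280,180),'remover':(278,248),'wrench':(307,217),'green':(393,137)}.items():
  A=a[y-14:y+14,x-14:x+14].mean(2).astype(np.float32);B=b[y-14:y+14,x-14:x+14].mean(2).astype(np.float32)
  print(n,cv2.phaseCorrelate(A,B))
o=robot.get_obs();print(o['time'])
ticket.hand_in()"
```

```text
spacer [0.5987 0.1613] bin xy -0.0199 -0.0015
cup [0.6099 0.2708] bin xy -0.0195 -0.001
freehub [0.4779 0.177 ] bin xy -0.0203 -0.0001
caliper [0.4894 0.2899] bin xy -0.0219 0.0034
screw dist 0.042733387528716714
clamp ((0.01115000935572752, 0.0030274868669142307), 0.9974900862905715)
remover ((0.07191136815057497, -0.014115685499934472), 1.0010965569814045)
wrench ((-0.008061534803324832, 0.018179188935468105), 0.978667443063524)
green ((0.036854881614120316, -0.013121843489500407), 0.9880924839443631)
32.05
the job is handed in; nothing more can be done
```

I moved the spacer, bottom-bracket cup, freehub and caliper one at a time into the bins of their own kind, lowering each until it touched the floor before releasing. The job was handed in at 32 s; no verdict is reported back.

- **Position in bins:** the last top-camera check put all four parts about 20–22 mm in front of their bin's centre and within 4 mm of its centre line.
- **Flat and upright:** all four looked upright in the last pictures. Each part's floor contact came at its bench grasp height plus the 6 mm bin floor, so they should all be flat on the floor.
- **Things to leave alone:** the clamp, remover and green caliper had shifted by less than 0.1 pixel, which means they did not move.
- **Disagreements:** wrist and top views differed by up to about 4 mm for the spacer and the tray; I corrected the caliper's placing by that amount. The grip widths on the three round parts read 1–2 mm under their nominal sizes, but the grasps held.
- **Tightest fit:** the caliper sits close to the fixed one in its bin, about 8 mm from body to boss by measurement.

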